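Gather the last ball caps in the tote's corner and hold it tipped

ROBOT

A 6-joint arm with a two-finger parallel gripper is mounted at the origin on a cart in front of the work surface, level with it; the furniture and walls round the work are solid. World frame = base frame: x ahead of the robot, y to its left, z up, the work surface at z = 0. Lengths are in m, angles in rad, forces in N, time in s.
With the tool pointing down it reaches from about 0.425 to 0.95 m from the base axis. Payload 3.5 kg.
Tool frame: the origin (TCP) lies on the centre line of the jaws, within the pads' length; the fingertips stand 14 mm ahead of it and the grasp point (between the pads) lies 5 mm behind it (ctrl.finger_overhang is the distance from the TCP to the fingertips, in m); z points along the fingers, y is the line along which they close (so a half turn about z gives the same grasp; the last joint's range is limited). The gripper opens to 85 mm and grips with 20 to 120 N. Pads are 22 mm wide; open, the fingers measure 114 mm over their backs; the gripper's body (76 mm by 85 mm) begins 54 mm behind the grasp point. The pads swing forward as they close: fully open they stand 13 mm farther back than shut.
Start: joints at [-1.409, 0.286, 1.577, -0, 1.279, -0.15], TCP at [0.207, -0.642, 0.245] pointing down, gripper open.
Joint ranges: [-2.77, 2.77], [-0.9, 2.22], [0.21, 2.48], [-1.53, 4.67], [0.24, 2.81], [-2.84, 2.84]. Speed limits (rad/s): [2.79, 2.79, 3.14, 3.14, 3.14, 3.14].

INTERFACE

Orientations are given as a unit quaternion [x, y, z, w].
In Python, from plant import ctrl gives the robot as it stands.
- The arm moves only by the tool send_rows, never from a script. Its argument "moves" is text: rows parted by semicolons, each of 7 numbers parted by spaces: the turn, a rotation vector about the tool's x, y, z in units of 360 degrees (1.0 is 360 degrees), then the shift along the tool's x, y, z in units of 20 cm (1.0 is 20 cm), then the gripper's target within -1 to 1 (fully open at 1, half-way at 0, shut at -1). A call has 1 to 12 rows; each row is the pose to reach, as a shift and turn from the pose commanded when the call began, along the tool's axes at that moment, turning the shorter way round; what a row does not reach only later rows make up. A row lasts 1/8 s, in which the tool goes at most 62.5 mm and 10.7 degrees, less where a joint would pass 70% of its speed; a pose out of reach is approached as far as the arm can. A call with a number of a shift or a turn outside -1 to 1 is refused whole. A call with a gripper value outside its range is refused whole. The fingers move at their own pace and stop on an object; "newtons" is the grip in N (left out, the last holds). Time passes only in rows, so rows that repeat a pose let the fingers close. It gives the time, the measured TCP pose, the force, the opening and the grip force at its end, in the units of the state.
- ctrl.get_state(): the state, without advancing time (a new reading comes with each control period).
- ctrl.read_camera(name): name is "scene" or "top"; returns a dict with "image" (480x640x3 uint8, red, green, blue), "fovy" (degrees; the focal length in pixels is half the picture's height over the tangent of half this angle, whatever the lens; pixels are square), "cx", "cy" (the principal point, pixels), "extrinsics" (4x4, takes a point from camera to world coordinates). Camera axes: x right, y up, looking along -z (the intrinsics and any distortion apply to the point x, -y, -z); pixel columns grow to the right and rows downward; lengths in m; the calibration is good to about 2 mm. A picture is of the moment at which its call begins. There is no depth.
- ctrl.sign_off(): hands the job in; it is judged then, once.
The state is a dict: "time": time; "qpos": joint angles; "dq": joint speeds; "joint_efforts": joint torques, N m; "eef_pos": TCP position; "tcp_rot": TCP orientation; "contact_force": force on the tool from outside, world axes, zero at the start; "wrist_torque": the same for the moment, N m; "opening": opening from 0.0 (shut) to 1.0 (fully open); "finger_force": force on a finger pad.
Only numpy, scipy, OpenCV 4.12 (cv2) and the standard library are available. Lean on these libraries where they do the work, as an engineer would, in place of code of your own. Each camera call takes 0.05 s, during which the arm holds its last target. There are 200 camera calls.

TASK

The last four wooden ball caps lie scattered in the blue tote on the banding wheel. Carry the tote over to the sloped plywood rest and set it fully down in it, between the side strips and against the front lip; then tip it endways about 30 degrees, with the end on the green tub's side left down in its place on the rest and the other end raised, until all the caps have slid into the low front corner on the tub's side. Finish still holding it tipped like that, spill no caps, and leave the tub, the glitter jar and the ribbon spools where they stand.

Things in the scene. Friction and masses are not known exactly. Their poses are not given: they have to be found in the camera images.
- tote: open blue plastic tote, 180 long (its y) x 124 (its x) x 56 mm to the rim, 0.25 to 0.4 kg, the same either way round; origin at the centre of the underside, z up. Foot 160 x 104 mm, 8 mm high: the body overhangs it by 10 mm all round. Walls 4 mm, inner floor 12 mm above the underside. Starts on the disc of the banding wheel (200 mm across, top 81 mm above the bench, does not turn)
- handle (a point): grip point, 118 mm above the tote's underside, over its middle: centre of the black handle bar, which runs along the tote's x across its width on two uprights. Bar 14 mm thick (tote's y), 20 mm high (108 to 128 mm above the underside), 110 mm free between the uprights: grip it across, closing along the tote's y. Axes as the tote's
- end_a (a point): middle of the bottom edge of the foot at the tote's +y short end (80 mm from the underside's centre)
- end_b (a point): the same at the tote's -y short end
- rest: plywood rest fixed to the bench, 216 mm wide (y), 155 mm deep (x), 85 mm high; origin centred under it, z up, x away from the robot, y left. Board slopes down toward -x (robot) by 0.314 rad, with a front lip 24 mm high and side strips 10 mm high off the board, 196 mm apart inside: 8 mm play at each end of the tote. In place, the tote lies flat on the board, long side along the lip and touching it
- seat (a point): point on the board where the centre of the tote's underside comes when the tote is in place, in the rest's frame at (-11, 0, 46) mm; axes as the rest's (level)
- seat_left (a point): where the middle of the foot's left (+y of the rest) bottom edge comes when the tote is in place, 80 mm left of the seat; the tote is tipped about this edge when the tub is on the left
- seat_right (a point): the same on the right (-y of the rest)
- corner_left (a point): inner low front left corner of the tote, at its floor, when the tote is in place; it stays about there when the tote is tipped about its left bottom edge
- corner_right (a point): the same on the right
- cap_0: turned wooden ball cap loose in the tote, flange 18 mm across and 6 mm thick with a 12 mm neck, 14 mm high in all, 12 g; origin at the centre of the flange's underside. It slides on the tote's floor once that slopes by about 10 to 15 degrees; along a wall it needs more, some 20 degrees
- cap_1: another such cap
- cap_2: another such cap
- cap_3: another such cap
- cap_tub: small round green tub filled with ball caps, 71 mm across, 32 mm high, origin at the centre of its underside; stands beside the rest, left or right: it tells the side on which to gather the caps. Leave it alone.
- glitter_jar: jar of green glitter with a yellow lid, 62 mm across, 86 mm high, origin at the centre of its underside; stands on the rest's other side. Leave it alone.
- ribbon_0: red ribbon spool, 57 mm across, 32 mm high, standing flat on the bench near the banding wheel. Leave it alone.
- ribbon_1: yellow ribbon spool like it. Leave it alone.
There are look-alikes about, which are no part of the job. Several things have the shape of the tote; the one meant has the colours described above.

How it is judged:
On the way:
1. the tote is set fully down in the rest, flat on the board, square to it and against the lip (distance between tote and seat below 0.015 m and angle between the y axis of tote and the y axis of rest, either way round below 0.1 rad and angle between tote's own z axis and vertical between 0.23 and 0.4 rad and contact force between tote and rest above 0.5 N), for 0.2 s.
At the end, for the whole second after the job is handed in: Gripper still holding the tote (over 1 N), all at rest; tote tipped endways 20 to 49 degrees, the middle of its low bottom edge within 25 mm of the rest's seat point on the tub's side, and all four caps within 75 mm of the low front inner corner on that side (((y of cap_tub in the frame of rest above 0 m and distance between each of cap_0, cap_1, cap_2, cap_3 and corner_left below 0.075 m and distance between any of end_a, end_b and seat_left below 0.025 m) or (y of cap_tub in the frame of rest below 0 m and distance between each of cap_0, cap_1, cap_2, cap_3 and corner_right below 0.075 m and distance between any of end_a, end_b and seat_right below 0.025 m)) and angle between the y axis of tote and the y axis of rest, either way round between 0.35 and 0.85 rad and contact force between the fingers and tote above 1 N and linear speed of each of tote, cap_0, cap_1, cap_2, cap_3 below 0.03 m/s); the arm keeps its last pose, push and grip.
It fails at once if a cap leaves the tote (distance between any of cap_0, cap_1, cap_2, cap_3 and tote above 0.125 m).
It fails at once if the tub, the glitter jar or a ribbon spool is moved by more than 20 mm (distance of any of cap_tub, glitter_jar, ribbon_0, ribbon_1 from where it was at the start of the episode above 0.02 m).
It fails at once if the glitter jar is tipped over (angle between glitter_jar's own z axis and vertical above 0.5 rad).
It also fails if it takes over 48 s, if anything falls off the work surface, if the arm or the gripper's body presses on something with over 40 N, if the wrist force passes 120 N, or if a joint passes its speed limit or range.

## Working session

There is one attempt and no reset: what is moved stays moved. The work goes in short steps, Python scripts to look and compute and a tool call to move; the robot and the scene stay as the last step left them, time stands still between calls to the robot, and variables do not carry over. Pictures are saved under pics/ and viewed, at most 10 in all, crops included, and the job is handed in when it is done.

Besides the shell and the picture viewer there is one more tool, called as name(argument=value, ...) on one line, values as JSON. send_rows: Moves the arm, as the interface text tells. Its arguments: {"type":"object","properties":{"moves":{"type":"string"},"newtons":{"type":"number"}},"required":["moves"]}

```bash
mkdir -p pics; ls
python3 - <<'E'
from plant import ctrl
import cv2,numpy as np
for n in("scene","top"):
    c=ctrl.read_camera(n);cv2.imwrite(f"pics/{n}0.png",c["image"][:,:,::-1])
    print(n,c["fovy"],c["cx"],c["cy"],[k for k in c],np.round(c["extrinsics"],4).tolist())
print(ctrl.get_state())
E
```

```text
pics
scene 46.8756179366226 309.3372806643437 247.6674135182878 ['image', 'fovy', 'cx', 'cy', 'extrinsics'] [[-0.6717, 0.3718, -0.6408, -0.4783], [-0.7407, -0.3549, 0.5705, 0.7683], [-0.0154, 0.8578, 0.5138, 0.9486], [0.0, 0.0, 0.0, 1.0]]
top 55.71065299253147 327.652718934676 242.36386936327912 ['image', 'fovy', 'cx', 'cy', 'extrinsics'] [[-0.0754, 0.9762, -0.2033, 0.2972], [-0.9972, -0.0742, 0.0135, -0.128], [-0.0019, 0.2038, 0.979, 1.3823], [0.0, 0.0, 0.0, 1.0]]
{'time': 0.1, 'qpos': array([-1.40900856e+00,  2.87083036e-01,  1.57804922e+00, -2.77379403e-06,
        1.27860729e+00, -1.49984677e-01]), 'dq': array([ 0.00170962, -0.00070946, -0.00346044, -0.00086047,  0.00059735,
       -0.00046644]), 'joint_efforts': array([ 7.10428121e-04, -4.07294333e+01, -2.93698937e+01, -1.48827949e-04,
        3.39374616e-03,  6.61359010e-06]), 'eef_pos': array([ 0.20699764, -0.64187491,  0.24407142]), 'tcp_rot': array([ 9.87873697e-01,  1.55255940e-01, -7.66260471e-06, -1.07341819e-03]), 'contact_force': array([-0.17708576, -0.1955765 , -0.03096234]), 'wrist_torque': array([ 0.01211744, -0.03907276, -0.07279468]), 'finger_force': 0.0, 'opening': 1.000438123087564}
```

View pics/scene0.png

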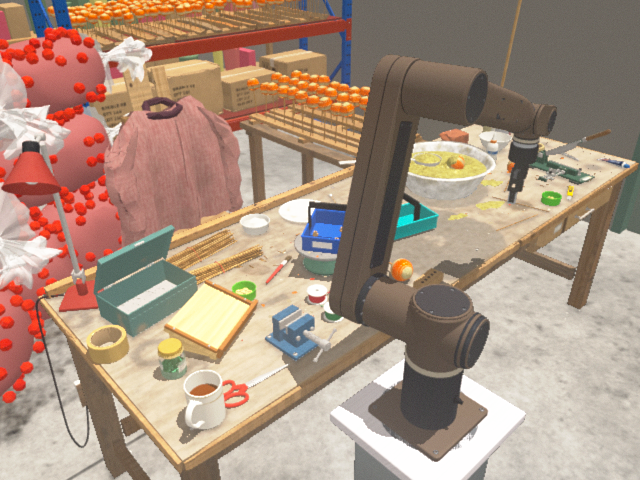

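View pics/top0.png

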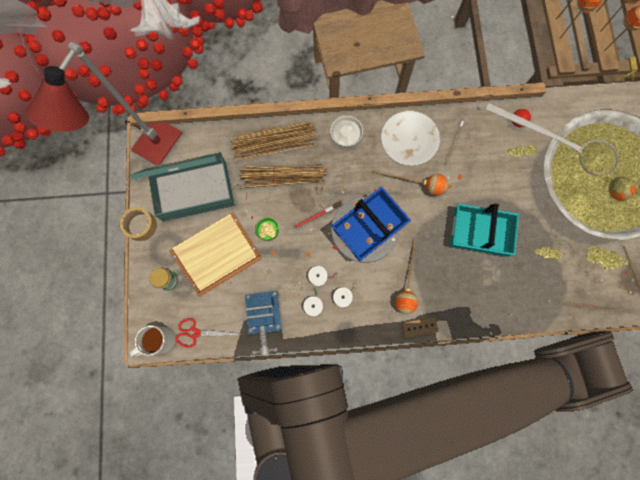

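Candidates for the tote: the blue tote on the wheel at top (371,224), the teal tote at top (485,230) and the green-grey lidded box at (190,187). The blue one fits. The tub is at (266,230), on the right of the rest, and the jar at (163,278) is on the left. I'll crop closer.

Run:
```python
import cv2,numpy as np
t=cv2.imread("pics/top0.png");s=cv2.imread("pics/scene0.png")
a=cv2.resize(t[175:310,155:425],None,fx=2.9,fy=2.9,interpolation=cv2.INTER_CUBIC)
cv2.imwrite("pics/c_top.png",a)
b=cv2.resize(s[185:365,140:460],None,fx=2.5,fy=2.5,interpolation=cv2.INTER_CUBIC)
cv2.imwrite("pics/c_scene.png",b)
```

```text
(no output)
```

View pics/c_top.png

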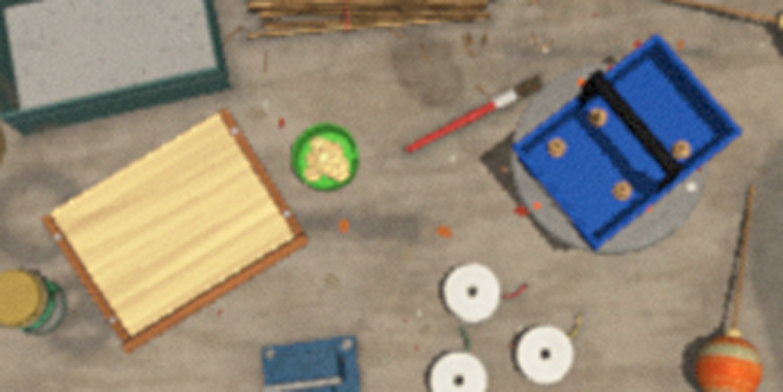

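View pics/c_scene.png

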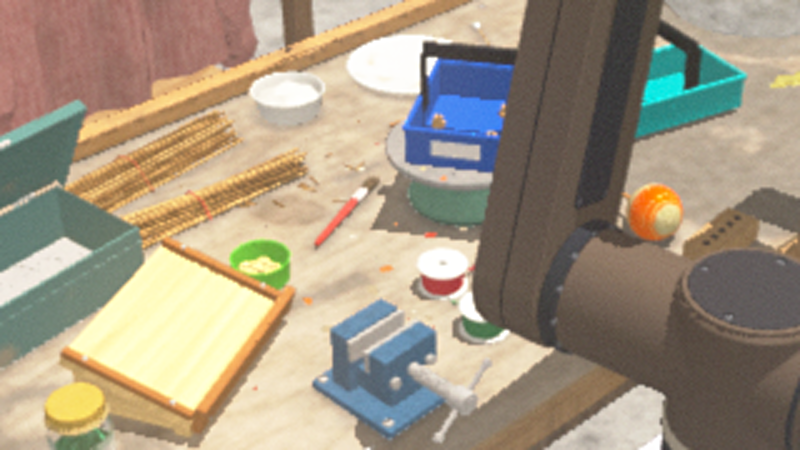

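The crops confirm the blue tote, with its black handle and four caps; its rim corners in the top crop are (514,150), (658,36), (741,130) and (597,248). The rest's outer corners there are (45,218), (222,110), (307,240) and (128,348), and the tub is on the right of the rest. The scene crop shows the same left rim corner at (407,125) and the rest at (63,352), (168,243), (292,291) and (197,428).

```bash
cat > h.py <<'E'
import numpy as np, json
from plant import ctrl
from scipy.spatial.transform import Rotation as R
def cam(fovy,cx,cy,E): return dict(f=240/np.tan(np.radians(fovy)/2),cx=cx,cy=cy,E=np.array(E))
TOP=cam(55.71065299253147,327.6527,242.3639,[[-0.0754,0.9762,-0.2033,0.2972],[-0.9972,-0.0742,0.0135,-0.128],[-0.0019,0.2038,0.979,1.3823],[0,0,0,1]])
SC=cam(46.8756179366226,309.3373,247.6674,[[-0.6717,0.3718,-0.6408,-0.4783],[-0.7407,-0.3549,0.5705,0.7683],[-0.0154,0.8578,0.5138,0.9486],[0,0,0,1]])
def ray(c,p):
    d=np.array([(p[0]-c['cx'])/c['f'],-(p[1]-c['cy'])/c['f'],-1]);return c['E'][:3,3],c['E'][:3,:3]@d
def proj(c,P):
    q=(np.atleast_2d(P)-c['E'][:3,3])@c['E'][:3,:3];return np.c_[c['cx']-c['f']*q[:,0]/q[:,2],c['cy']+c['f']*q[:,1]/q[:,2]]
def atz(c,p,z):
    o,d=ray(c,p);return o+d*(z-o[2])/d[2]
def tri(p,q):
    (o1,d1),(o2,d2)=ray(TOP,p),ray(SC,q)
    k=np.linalg.lstsq(np.c_[d1,-d2],o2-o1,rcond=None)[0];a,b=o1+k[0]*d1,o2+k[1]*d2
    return (a+b)/2,np.linalg.norm(a-b)
ct=lambda u,v:(155+(u+.5)/2.9-.5,175+(v+.5)/2.9-.5)
cs=lambda u,v:(140+(u+.5)/2.5-.5,185+(v+.5)/2.5-.5)
E
python3 - <<'E'
from h import *
np.set_printoptions(precision=4,suppress=True)
for n,a,b in [("rimL",(514,150),(407,124)),("rimback",(658,36),(437,60)),("handle",(594,74),(425,42)),
 ("restBL",(45,218),(63,352)),("restBR",(222,110),(168,243)),("restFR",(307,240),(292,291)),("restFL",(128,348),(197,428)),
 ("tub",(325,157),(261,266))]:
    print(n,*tri(ct(*a),cs(*b)))
C=np.array([atz(TOP,ct(*p),.137) for p in [(514,150),(658,36),(741,130),(597,248)]])
print(C,C.mean(0),np.linalg.norm(np.roll(C,-1,0)-C,axis=1))
l=C[1]-C[0]+C[2]-C[3];print("yaw long",np.degrees(np.arctan2(l[1],l[0])))
H=np.array([atz(TOP,ct(*p),.209) for p in [(597,80),(673,178)]]);print(H,H.mean(0),np.linalg.norm(H[1]-H[0]))
# caps, ribbons, jar, tub
for n,p,z in [("tub",(325,157),.03),("jar",(20,300),.086),("rib",(472,291),.032),("rib",(545,353),.032),("rib",(459,380),.032),("wheel",(608,152),.081)]: print(n,atz(TOP,ct(*p),z))
E
```

```text
rimL [ 0.5979 -0.1616  0.1437] 0.0033182831178426076
rimback [ 0.7065 -0.3121  0.1352] 0.00021955126174969753
handle [ 0.6499 -0.2394  0.2061] 0.002337211716384803
restBL [0.5807 0.3153 0.0753] 0.001722472554258647
restBR [0.6785 0.1312 0.0728] 0.008259351512227588
restFR [0.5448 0.0573 0.0392] 0.0015253774530053059
restFL [0.4495 0.2495 0.0203] 0.0008087120248735143
tub [0.6363 0.0362 0.0158] 0.004574766098816005
[[ 0.6008 -0.1606  0.137 ]
 [ 0.7058 -0.3119  0.137 ]
 [ 0.604  -0.383   0.137 ]
 [ 0.4984 -0.2324  0.137 ]] [ 0.6023 -0.272   0.137 ] [0.1841 0.1242 0.1839 0.125 ]
yaw long -55.096709460257074
[[ 0.644  -0.2406  0.209 ]
 [ 0.546  -0.3014  0.209 ]] [ 0.595 -0.271  0.209] 0.11525323007412097
tub [0.6344 0.0361 0.03  ]
jar [0.498  0.3374 0.086 ]
rib [ 0.4804 -0.1086  0.032 ]
rib [ 0.4112 -0.1785  0.032 ]
rib [ 0.3905 -0.0889  0.032 ]
wheel [ 0.6051 -0.2572  0.081 ]
```

```bash
cat >> h.py <<'E'
a=.314
def rest(s,y,n,p):
    x=-.011+s*np.cos(a)-n*np.sin(a); z=.046+s*np.sin(a)+n*np.cos(a)
    c,t=np.cos(p[2]),np.sin(p[2]); return np.array([p[0]+c*x-t*y,p[1]+t*x+c*y,z])
E
python3 - <<'E'
from h import *
import cv2
from scipy.optimize import least_squares
T=[ct(*q) for q in [(45,218),(222,110),(307,240),(128,348)]];S=[cs(*q) for q in [(63,352),(168,243),(292,291),(197,428)]]
def pts(p): return np.array([rest(.0955,.108,.01,p),rest(.0955,-.108,.01,p),rest(-.062-p[3],-.108,.024,p),rest(-.062-p[3],.108,.024,p)])
f=lambda p:np.r_[(proj(TOP,pts(p))-T).ravel(),(proj(SC,pts(p))-S)[:3].ravel()]
r=least_squares(f,[.56,.19,.48,.01],loss='soft_l1');p=r.x;print(p,np.round(r.fun,1));np.save("rest.npy",p)
ims=[]
for c,n,(x0,y0),w,h in[(TOP,"top",(155,195),130,110),(SC,"scene",(155,270),130,110)]:
    k=5;im=cv2.resize(cv2.imread(f"pics/{n}0.png")[y0:y0+h,x0:x0+w],None,fx=3.07*1,fy=3.07*1,interpolation=cv2.INTER_CUBIC);k=3.07
    def L(P,col):
        q=proj(c,np.array(P));q=(q-(x0,y0)+.5)*k
        cv2.polylines(im,[np.int32(np.round(q*8))],True,col,1,cv2.LINE_AA,3)
    L(pts(p),(0,0,255))
    L([rest(-.062,.098,0,p),rest(-.062,-.098,0,p),rest(.0955,-.098,0,p),rest(.0955,.098,0,p)],(255,0,0))
    L([rest(-.062,.098,.024,p),rest(-.062,-.098,.024,p)],(0,160,0))
    ims.append(im)
cv2.imwrite("pics/fit.png",np.hstack(ims))
E
```

```text
[ 0.55838425  0.18584159  0.4955899  -0.00281979] [-1.6  1.7  1.5  0.1  0.3 -0.3 -1.3  1.9 -0.4 -1.7 -0.5 -4.3  0.2 -3.6]
```

View pics/fit.png

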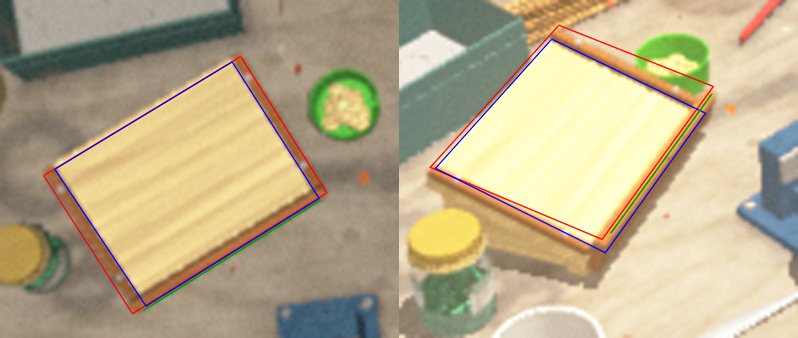

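Run:
```python
from h import *
import cv2
from scipy.optimize import least_squares
T=[ct(*q) for q in [(45,218),(222,110),(307,240),(128,348)]];S=[cs(*q) for q in [(63,352),(168,243),(292,291),(197,428)]]
def pts(p): return np.array([rest(p[3],.108,.01,p),rest(p[3],-.108,.01,p),rest(-.07,-.108,.024,p),rest(-.07,.108,.024,p)])
f=lambda p:np.r_[(proj(TOP,pts(p))-T).ravel(),(proj(SC,pts(p))-S)[:3].ravel()]
r=least_squares(f,[.56,.19,.48,.09],loss='soft_l1');p=r.x;print(p,np.round(r.fun,1));np.save("rest.npy",p)
k=6;W=[]
for c,n,(x0,y0),w,h in[(TOP,"top",(168,210),95,86),(SC,"scene",(163,278),95,86)]:
    k=4.2 ;im=cv2.resize(cv2.imread(f"pics/{n}0.png")[y0:y0+h,x0:x0+w],None,fx=k,fy=k,interpolation=cv2.INTER_CUBIC)
    def L(P,col):
        q=(proj(c,np.array(P))-(x0,y0)+.5)*k
        cv2.polylines(im,[np.int32(np.round(q*8))],True,col,1,cv2.LINE_AA,3)
    L(pts(p),(0,0,255))
    L([rest(-.062,.098,0,p),rest(-.062,-.098,0,p),rest(p[3],-.098,0,p),rest(p[3],.098,0,p)],(255,0,0))
    W.append(im)
cv2.imwrite("pics/fit2.png",np.hstack(W))
print("seat",rest(0,0,0,p),"seatR",rest(0,-.08,0,p))
# tote scene check
import itertools
for cx,cy in [(.602,-.272),(.595,-.271)]:
    th=np.radians(-55.1);u=np.array([np.cos(th),np.sin(th)]);v=np.array([-u[1],u[0]])
    print((proj(SC,[np.r_[np.array([cx,cy])-u*.09+v*.062,.137],np.r_[np.array([cx,cy])+u*.09+v*.062,.137],np.r_[np.array([cx,cy])+v*.06,.209]])-(140,185))*2.5)
```

```text
[0.5696153  0.19126146 0.48980797 0.08280697] [-1.   1.5  2.1  0.4  0.2 -0.5 -1.4  1.1 -0.3 -0.7 -0.1 -3.3 -0.2 -2.7]
seat [0.55990865 0.18608644 0.046     ] seatR [0.59754516 0.11549258 0.046     ]
[[403.84460787 126.58934401]
 [436.5376205   59.00572699]
 [421.54608509  39.07939832]]
[[407.13756696 128.99992403]
 [439.64608335  61.02204522]
 [424.8183013   41.17109712]]
```

View pics/fit2.png

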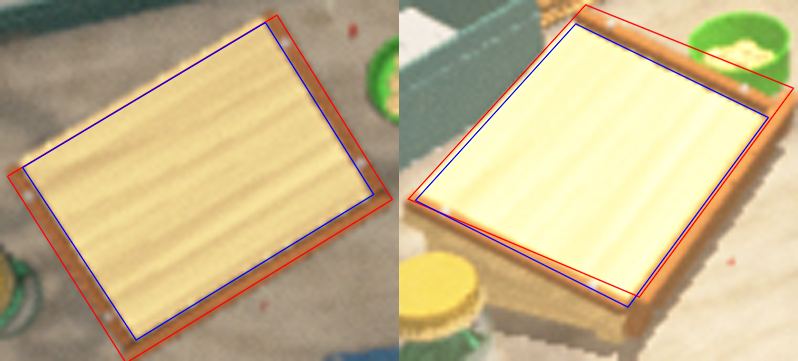

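The blue lines lie on the board edges in both views: the strips' inner corners in the top half are at (24,167), (266,23), (373,194) and (136,340). So the rest's yaw is about 28° and the seat is at (0.560,0.186,0.046). The tote's handle is at about (0.598,-0.271,0.199). The heights, sizes and reach all check out, so I'm moving.

send_rows(moves="0 0 0 0.25 -0.12 -0.07 1;0 0 0 0.5 -0.24 -0.14 1;0 0 0 0.75 -0.36 -0.28 1;0 0 0 1 -0.48 -0.28 1;0 0 0 1 -0.48 -0.28 1;0 0 0 1 -0.48 -0.28 1", newtons=60)

```text
time: 0.85
eef_pos: [0.3678, -0.4895, 0.3006]
tcp_rot: [0.988, 0.156, -0.0, -0.0]
contact_force: [-0.5, 0.4, -0.6]
opening: 1.0
finger_force: 0.0
```

send_rows(moves="0 0 0 0.25 -0.12 0 1;0 0 0 0.5 -0.24 0 1;0 0 0 0.75 -0.36 0 1;0 0 0 1 -0.48 0 1;0 0 0 1 -0.48 0 1;0 0 0 1 -0.48 0 1")

```text
time: 1.6
eef_pos: [0.5281, -0.3382, 0.3006]
tcp_rot: [0.988, 0.155, -0.001, -0.0]
contact_force: [-0.4, -0.1, -0.5]
opening: 0.999
finger_force: 0.0
```

send_rows(moves="0 0 -0.024 0.22 -0.1 0 1;0 0 -0.047 0.43 -0.205 0 1;0 0 -0.047 0.43 -0.205 0 1;0 0 -0.047 0.43 -0.205 0 1;0 0 -0.047 0.43 -0.205 0 1")

```text
time: 2.22
eef_pos: [0.5971, -0.2733, 0.3013]
tcp_rot: [0.955, 0.297, -0.0, 0.0]
contact_force: [-0.4, 0.3, -0.4]
opening: 1.001
finger_force: 0.0
```

send_rows(moves="0 0 0 0 0 0.2 1;0 0 0 0 0 0.4 1;0 0 0 0 0 0.535 1;0 0 0 0 0 0.535 1;0 0 0 0 0 0.535 -1;0 0 0 0 0 0.535 -1;0 0 0 0 0 0.535 -1;0 0 0 0 0 0.535 -1;0 0 0 0 0 0.535 -1;0 0 0 0 0 0.535 -1;0 0 0 0 0 0.535 -1", newtons=60)

```text
time: 3.6
eef_pos: [0.5987, -0.2721, 0.1951]
tcp_rot: [0.954, 0.299, 0.001, 0.001]
contact_force: [3.0, -2.6, 1.3]
opening: 0.15
finger_force: 61.2
```

send_rows(moves="0 0 0 0 0 -0.03 -1;0 0 0 0 0 -0.08 -1;0 0 0 0 0 -0.13 -1;0 0 0 0 0 -0.13 -1;0 0 0 0 0 -0.13 -1", newtons=90)

```text
time: 4.22
eef_pos: [0.598, -0.2714, 0.2202]
tcp_rot: [0.954, 0.299, -0.0, -0.0]
contact_force: [-0.5, 0.5, -4.1]
opening: 0.146
finger_force: 87.7
```

Run:
```python
from plant import ctrl
import cv2,numpy as np
A=ctrl.read_camera("top")["image"][150:320,290:450,::-1];B=ctrl.read_camera("scene")["image"][150:320,260:420,::-1]
cv2.imwrite("pics/grasp.png",cv2.resize(np.hstack([A,B]),None,fx=2.5,fy=2.5,interpolation=cv2.INTER_CUBIC))
s=ctrl.get_state();print(s["eef_pos"],s["tcp_rot"],s["contact_force"],s["wrist_torque"],s["opening"],s["finger_force"])
```

```text
[ 0.59789623 -0.27138207  0.21972564] [ 9.54283176e-01  2.98903475e-01 -3.51505908e-04 -4.58557854e-04] [ 0.02522127  1.2994413  -4.25517586] [0.00864157 0.00683738 0.03672003] 0.14891479571010163 87.72611260414124
```

View pics/grasp.png

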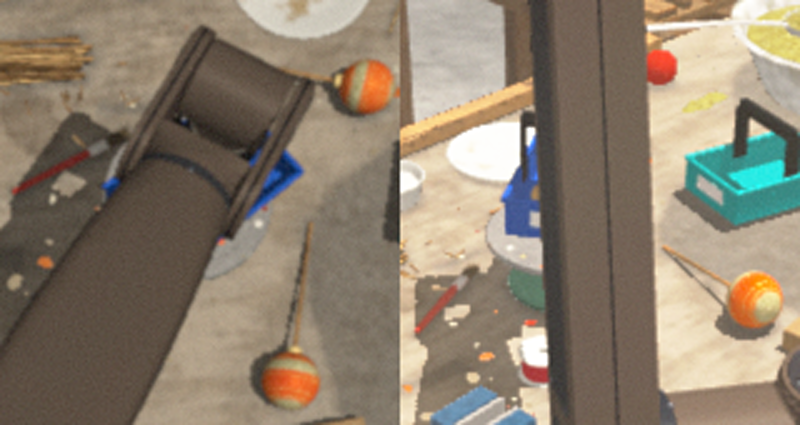

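The tote has lifted cleanly, weighing about 0.42 kg. In the left half its rim shows at (290,170) around the gripper, and in the right half it is level at (520,190), clear of the wheel. Next I'll work out the carry.

```bash
cat >> h.py <<'E'
P=np.load("rest.npy")[:3] if __import__("os").path.exists("rest.npy") else None
OFF=.114
def goal(s=0,y=0,n=0,tip=0):
    """TCP pose with tote underside centre lifted n, shifted s,y; tip>0 about right bottom edge"""
    yaw=R.from_euler('z',P[2]); B=yaw*R.from_euler('y',-a)   # columns: s, y, n
    t=R.from_euler('x',tip); piv=np.array([0,-.08,0])
    c=t.apply(np.array([0,0,OFF])-piv)+piv+[s,y,n]
    return rest(0,0,0,P)+B.apply(c), B*t*R.from_matrix(np.diag([1.,-1,-1]))
def rel(pos,rot,st=None):
    st=st or ctrl.get_state(); r0=R.from_quat(st["tcp_rot"])
    return np.round(np.r_[(r0.inv()*rot).as_rotvec()/(2*np.pi), r0.inv().apply(pos-st["eef_pos"])/.2],3)
E
python3 - <<'E'
from h import *
for g in [goal(.01,0,.1),goal(.01,0,.03),goal(),goal(tip=.6)]: print(g[0],g[1].as_matrix()[:,2],rel(*g))
E
```

```text
[0.5099757  0.15946511 0.25262528] [ 0.27255011  0.14530777 -0.95110572] [-0.003  0.05   0.018  0.868 -2.02  -0.163]
[0.52905421 0.16963666 0.18604788] [ 0.27255011  0.14530777 -0.95110572] [-0.003  0.05   0.018  0.975 -2.007  0.17 ]
[0.52883793 0.16952135 0.15442605] [ 0.27255011  0.14530777 -0.95110572] [-0.003  0.05   0.018  0.974 -2.007  0.328]
[0.55881009 0.09671978 0.17845066] [-0.04069438  0.61818131 -0.78498142] [ 0.091  0.054  0.003  0.89  -1.623  0.208]
```

send_rows(moves="0 0 0 0 0 -0.1 -1;0 0 0 0 0 -0.22 -1;0 0 0 0 0 -0.35 -1;0 0 0 0.02 -0.05 -0.42 -1;0 0 0 0.06 -0.15 -0.45 -1;0 0 0 0.12 -0.28 -0.45 -1;0 0 0 0.18 -0.42 -0.45 -1;0 0 0 0.24 -0.56 -0.45 -1;0 0 0 0.30 -0.70 -0.45 -1;0 0 0 0.36 -0.84 -0.45 -1;0 0 0 0.40 -0.94 -0.45 -1;0 0 0 0.43 -1 -0.45 -1")

```text
time: 5.82
eef_pos: [0.5539, -0.0563, 0.3097]
tcp_rot: [0.954, 0.3, -0.0, -0.0]
contact_force: [-0.1, -0.1, -3.9]
opening: 0.146
finger_force: 88.0
```

send_rows(moves="0 0 0 0.02 -0.06 0 -1;0 0 0.004 0.07 -0.17 0 -1;0 0 0.008 0.13 -0.3 0 -1;0 0 0.012 0.19 -0.44 0 -1;0 0 0.016 0.25 -0.58 0 -1;0 0 0.018 0.31 -0.72 0 -1;0 0 0.018 0.37 -0.86 0 -1;0 0 0.018 0.41 -0.95 0 -1;0 0 0.018 0.43 -0.99 0 -1;0 0 0.018 0.44 -1 0 -1;0 0 0.018 0.44 -1 0 -1")

```text
time: 7.2
eef_pos: [0.5132, 0.1557, 0.3103]
tcp_rot: [0.97, 0.244, -0.0, 0.0]
contact_force: [-0.6, 0.0, -3.4]
opening: 0.149
finger_force: 88.0
```

Run:
```python
from h import *
import cv2
A=ctrl.read_camera("top")["image"][180:330,130:330,::-1];B=ctrl.read_camera("scene")["image"][180:330,140:340,::-1]
cv2.imwrite("pics/hover.png",cv2.resize(np.hstack([A,B]),None,fx=2,fy=2,interpolation=cv2.INTER_CUBIC))
s=ctrl.get_state();print(s["eef_pos"],s["tcp_rot"],s["contact_force"],s["wrist_torque"],s["opening"],s["qpos"])
for g in [goal(.01,0,.1),goal(.01,0,.03),goal()]: print(g[0],rel(*g))
```

```text
[0.51313817 0.15552952 0.31024691] [ 9.69764306e-01  2.44043339e-01 -1.02463646e-04  1.71547330e-04] [-0.88274922 -0.43314337 -4.43732533] [-0.09911261 -0.02247185 -0.07046908] 0.1484785976353996 [ 1.05150226e-01 -6.69632836e-02  1.84284841e+00 -3.76425000e-04
  1.36586208e+00  1.18295701e+00]
[0.5099757  0.15946511 0.25262528] [-0.     0.05   0.001 -0.005 -0.025  0.288]
[0.52905421 0.16963666 0.18604788] [-0.     0.05   0.001  0.104 -0.025  0.621]
[0.52883793 0.16952135 0.15442605] [-0.     0.05   0.001  0.102 -0.025  0.779]
```

View pics/hover.png

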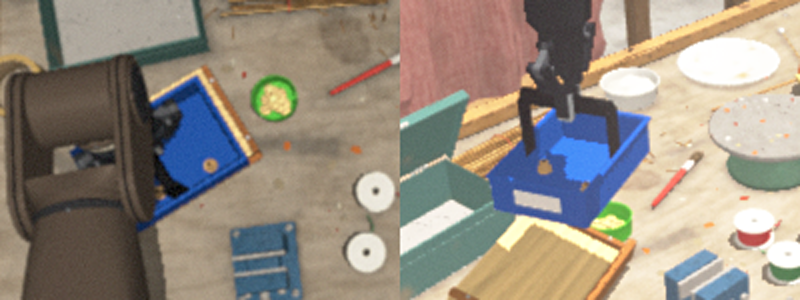

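The tote hangs level over the rest: in the right half its rim corners are at (493,180) and (650,118), with the gripper near the middle of the bar at (567,105). The caps are inside. I'll check the offset in the hand against the rim corners.

Run:
```python
from h import *
s=ctrl.get_state();r=R.from_quat(s["tcp_rot"])
for sx in(1,-1):
  for y in(1,-1):
    for h in(.056,):
      P3=s["eef_pos"]+r.apply([sx*.062,-y*.09,OFF-h]);q=proj(SC,P3)[0];q2=proj(TOP,P3)[0]
      print(sx,y,"scene comp",np.round([(q[0]-140)*2+400,(q[1]-180)*2]),"top comp",np.round([(q2[0]-130)*2,(q2[1]-180)*2]))
for x in(.0,): print(np.round((proj(SC,s["eef_pos"]+r.apply([[.06,0,-.014],[-.06,0,-.014]]))-(140,180))*2+(400,0)))
```

```text
1 1 scene comp [490. 174.] top comp [ 74. 154.]
1 -1 scene comp [561. 102.] top comp [197.  80.]
-1 1 scene comp [586. 193.] top comp [122. 237.]
-1 -1 scene comp [649. 117.] top comp [247. 160.]
[[522.  85.]
 [613. 100.]]
```

send_rows(moves="0 0.012 0 0 -0.005 0.06 -1;0 0.025 0 0 -0.012 0.13 -1;0 0.038 0 0 -0.02 0.2 -1;0 0.047 0 0 -0.025 0.26 -1;0 0.05 0.001 0 -0.025 0.28 -1;0 0.05 0.001 0.03 -0.025 0.38 -1;0 0.05 0.001 0.06 -0.025 0.48 -1;0 0.05 0.001 0.09 -0.025 0.57 -1;0 0.05 0.001 0.104 -0.025 0.62 -1;0 0.05 0.001 0.104 -0.025 0.62 -1;0 0.05 0.001 0.104 -0.025 0.62 -1")

```text
time: 8.68
eef_pos: [0.5294, 0.1704, 0.1874]
tcp_rot: [0.958, 0.238, 0.152, -0.038]
contact_force: [0.5, 0.7, -3.8]
opening: 0.145
finger_force: 88.0
```

The rim prediction agrees with the picture to about 2 mm. Lowering along the board's normal.

send_rows(moves="0 0 0 0 0 0.05 -1;0 0 0 0 0 0.09 -1;0 0 0 0 0 0.12 -1;0 0 0 0 0 0.13 -1;0 0 0 0 0 0.135 -1;0 0 0 0 0 0.14 -1;0 0 0 0 0 0.14 -1")

```text
time: 9.55
eef_pos: [0.5365, 0.1746, 0.1599]
tcp_rot: [0.958, 0.238, 0.152, -0.038]
contact_force: [-0.3, 0.8, -3.2]
opening: 0.148
finger_force: 88.0
```

Run:
```python
from h import *
s=ctrl.get_state();r=R.from_quat(s["tcp_rot"])
print(s["eef_pos"],r.inv().apply(s["contact_force"]),r.inv().apply(s["wrist_torque"]),rel(*goal()))
```

```text
[0.53653664 0.17456037 0.15986398] [-0.89751155 -0.84778092  3.09758147] [-0.01720799 -0.4087561   0.02019226] [-0.    -0.    -0.    -0.052  0.004  0.012]
```

send_rows(moves="0 0 0 0 0 0.005 -1;0 0 0 0 0 0.01 -1;0 0 0 0 0 0.015 -1;0 0 0 0 0 0.02 -1;0 0 0 0 0 0.02 -1;0 0 0 0 0 0.02 -1")

```text
time: 10.3
eef_pos: [0.5375, 0.1747, 0.158]
tcp_rot: [0.958, 0.239, 0.151, -0.038]
contact_force: [-10.3, -6.1, 9.2]
opening: 0.148
finger_force: 90.4
```

Run:
```python
from h import *
s=ctrl.get_state();r=R.from_quat(s["tcp_rot"])
print(s["eef_pos"],r.inv().apply(s["contact_force"]),r.inv().apply(s["wrist_torque"]),rel(*goal()))
```

```text
[0.53749475 0.17468073 0.15801956] [ -8.50183329   0.53034095 -12.41617695] [ 0.13815707 -1.49578601 -0.02548183] [-0.     0.    -0.    -0.053  0.002  0.002]
```

send_rows(moves="0 0 0 -0.01 0 -0.005 -1;0 0 0 -0.02 0 -0.005 -1;0 0 0 -0.03 0 -0.005 -1;0 0 0 -0.04 0 -0.005 -1;0 0 0 -0.045 0 -0.005 -1;0 0 0 -0.045 0 -0.005 -1")

```text
time: 11.05
eef_pos: [0.5312, 0.1712, 0.1557]
tcp_rot: [0.958, 0.238, 0.154, -0.038]
contact_force: [0.9, 0.2, 4.4]
opening: 0.146
finger_force: 89.2
```

Run:
```python
from h import *
s=ctrl.get_state();r=R.from_quat(s["tcp_rot"])
print(s["eef_pos"],r.inv().apply(s["contact_force"]),r.inv().apply(s["wrist_torque"]),rel(*goal()))
```

```text
[0.53116371 0.17116634 0.15571811] [ 2.26112826  0.25170245 -3.93265219] [0.15183185 0.46182706 0.11327575] [ 0.    -0.001 -0.    -0.015  0.002  0.002]
```

send_rows(moves="0 0 0 -0.01 0 0 -1;0 0 0 -0.02 0 0 -1;0 0 0 -0.03 0 0 -1;0 0 0 -0.03 0 0 -1")

```text
time: 11.55
eef_pos: [0.5257, 0.1683, 0.1536]
tcp_rot: [0.958, 0.238, 0.153, -0.038]
contact_force: [1.2, 0.3, 6.2]
opening: 0.152
finger_force: 89.4
```

Run:
```python
from h import *
s=ctrl.get_state();r=R.from_quat(s["tcp_rot"])
print(s["eef_pos"],r.inv().apply(s["contact_force"]),r.inv().apply(s["wrist_torque"]),rel(*goal()))
```

```text
[0.52573631 0.16834724 0.15359551] [ 3.02751333  0.30539985 -5.54892473] [0.13403014 0.32643796 0.12770431] [ 0.    -0.001 -0.     0.017  0.002  0.001]
```

send_rows(moves="0 0 0 -0.01 0 0 -1;0 0 0 -0.02 0 0 -1;0 0 0 -0.02 0 0 -1")

```text
time: 11.92
eef_pos: [0.5234, 0.1671, 0.1532]
tcp_rot: [0.958, 0.238, 0.155, -0.038]
contact_force: [3.3, 3.3, 7.1]
opening: 0.151
finger_force: 89.1
```

Run:
```python
from h import *
import cv2
A=ctrl.read_camera("top")["image"][180:330,130:330,::-1];B=ctrl.read_camera("scene")["image"][200:350,140:340,::-1]
cv2.imwrite("pics/seat.png",cv2.resize(np.hstack([A,B]),None,fx=2,fy=2,interpolation=cv2.INTER_CUBIC))
s=ctrl.get_state();r=R.from_quat(s["tcp_rot"])
print(s["eef_pos"],r.inv().apply(s["contact_force"]),r.inv().apply(s["wrist_torque"]),rel(*goal()))
```

```text
[0.5234197  0.16708583 0.15317163] [ 5.32378158 -1.5241232  -4.15316717] [ 0.34639322  1.03849717 -0.09742006] [ 0.    -0.001 -0.     0.03   0.002  0.003]
```

View pics/seat.png

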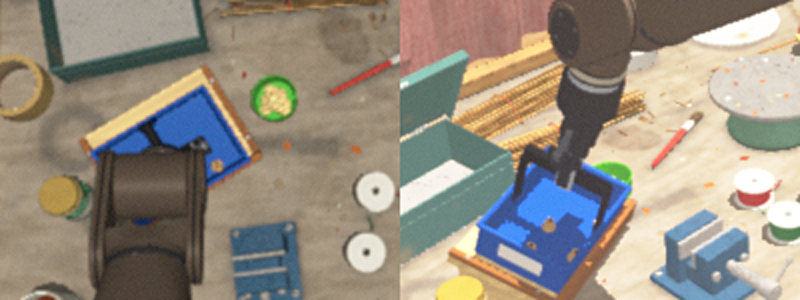

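The tote sits between the strips, with its front edge at the lip. In the left half the board shows behind it, from (90,140) to (205,75); in the right half the rim's front is near (600,230). One more small push to confirm lip contact.

send_rows(moves="0 0 0 -0.01 0 0 -1;0 0 0 -0.015 0 0 -1;0 0 0 -0.015 0 0 -1;0 0 0 -0.015 0 0 -1")

```text
time: 12.52
eef_pos: [0.5223, 0.1665, 0.1534]
tcp_rot: [0.958, 0.238, 0.157, -0.038]
contact_force: [5.9, 5.6, 5.0]
opening: 0.146
finger_force: 88.9
```

Run:
```python
from h import *
s=ctrl.get_state();r=R.from_quat(s["tcp_rot"])
print(s["eef_pos"],r.inv().apply(s["contact_force"]),r.inv().apply(s["wrist_torque"]),rel(*goal()))
# tipping increments from the present pose, pivot at right bottom edge; small clearance
for t in (.1,.2,.3,.4,.5,.6,.65):
    c=R.from_euler('x',t).apply([0,.08,OFF])-[0,.08,OFF]
    print(t,"turn x",round(t/2/np.pi,4),"shift tool",np.round([0,-c[1]/.2,-c[2]/.2],3))
```

```text
[0.52228141 0.16647068 0.15336357] [ 8.99326834 -2.20402192 -2.2333925 ] [ 0.67257128  1.86174882 -0.13717059] [ 0.    -0.002 -0.     0.036  0.002  0.007]
0.1 turn x 0.0159 shift tool [ 0.     0.059 -0.037]
0.2 turn x 0.0318 shift tool [ 0.     0.121 -0.068]
0.3 turn x 0.0477 shift tool [ 0.     0.186 -0.093]
0.4 turn x 0.0637 shift tool [ 0.     0.254 -0.111]
0.5 turn x 0.0796 shift tool [ 0.     0.322 -0.122]
0.6 turn x 0.0955 shift tool [ 0.     0.392 -0.126]
0.65 turn x 0.1035 shift tool [ 0.     0.427 -0.126]
```

Lip contact is confirmed: the x force rose from 3 N to 9 N and the tote is flat on the board. Now I'll tip it about the right-hand edge, easing about 4 mm away from the right strip.

send_rows(moves="0.004 0 0 0.006 0.01 -0.012 -1;0.012 0 0 0.006 0.035 -0.032 -1;0.022 0 0 0.006 0.067 -0.052 -1;0.032 0 0 0.006 0.104 -0.072 -1;0.042 0 0 0.006 0.145 -0.088 -1;0.052 0 0 0.006 0.184 -0.103 -1;0.062 0 0 0.006 0.227 -0.114 -1;0.072 0 0 0.006 0.27 -0.122 -1;0.082 0 0 0.006 0.312 -0.128 -1;0.088 0 0 0.006 0.338 -0.13 -1;0.091 0 0 0.006 0.351 -0.13 -1;0.091 0 0 0.006 0.351 -0.13 -1")

```text
time: 14.02
eef_pos: [0.5479, 0.1009, 0.1768]
tcp_rot: [0.908, 0.271, 0.082, -0.308]
contact_force: [5.2, 4.5, 4.2]
opening: 0.15
finger_force: 88.9
```

send_rows(moves="0 0 0 0 0 0 -1;0 0 0 0 0 0 -1;0 0 0 0 0 0 -1;0 0 0 0 0 0 -1;0 0 0 0 0 0 -1;0 0 0 0 0 0 -1;0 0 0 0 0 0 -1;0 0 0 0 0 0 -1")

```text
time: 15.02
eef_pos: [0.5478, 0.101, 0.1768]
tcp_rot: [0.908, 0.272, 0.082, -0.308]
contact_force: [6.3, 4.0, 3.2]
opening: 0.15
finger_force: 88.9
```

Run:
```python
from h import *
import cv2
A=ctrl.read_camera("top")["image"][190:310,170:310,::-1];B=ctrl.read_camera("scene")["image"][220:340,160:300,::-1]
cv2.imwrite("pics/tip.png",cv2.resize(np.hstack([A,B]),None,fx=2.85,fy=2.85,interpolation=cv2.INTER_CUBIC))
s=ctrl.get_state();r=R.from_quat(s["tcp_rot"])
print(s["eef_pos"],r.inv().apply(s["contact_force"]),s["opening"],s["finger_force"],rel(*goal(-.006,.004,0,.57)))
e=s["eef_pos"]+r.apply([0,.08,OFF]);print("edge",e,"seatR",rest(0,-.08,0,P))
yt=r.as_matrix()[:,1];yr=np.array([-np.sin(P[2]),np.cos(P[2]),0]);print("tip",np.arccos(abs(yt@yr)))
```

```text
[0.54776311 0.10105022 0.17680639] [ 8.38118275 -1.02230862 -1.63116536] 0.14265951949011027 88.80283713340759 [-0.    -0.001  0.     0.009  0.006  0.002]
edge [0.58924256 0.11686309 0.04480105] seatR [0.59754516 0.11549258 0.046     ]
tip 0.5719757690972429
```

View pics/tip.png

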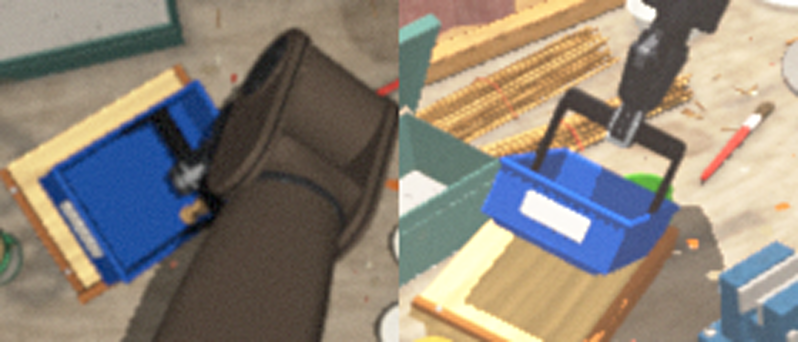

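The tote is tipped about 33° and held. In the left half one cap is still visible on the front wall at (193,212), just beyond the handle, which may be too far from the corner. I'll compute its place numerically.

```bash
cat >> h.py <<'E'
def caps():
    import cv2
    s=ctrl.get_state();r=R.from_quat(s["tcp_rot"])
    for n,c in(("top",TOP),("scene",SC)):
        h=cv2.cvtColor(ctrl.read_camera(n)["image"],cv2.COLOR_RGB2HSV)
        m=cv2.inRange(h,(5,50,60),(28,255,255))
        k,_,st,ce=cv2.connectedComponentsWithStats(m)
        for i in range(1,k):
            if not 4<=st[i,4]<=120: continue
            o,d=ray(c,ce[i]);N=r.apply([0,0,-1]);O=s["eef_pos"]+r.apply([0,0,OFF-.02])  # plane 20 mm above underside
            X=r.inv().apply(o+d*(N@(O-o))/(N@d)-s["eef_pos"])
            if abs(X[0])<.062 and abs(X[1])<.09: print(n,np.round(ce[i]),"area",st[i,4],"tote s,right mm",np.round(X[:2]*1000),"to corner",round(1000*np.hypot(X[0]+.058,X[1]-.086)))
E
python3 -c "from h import *;caps()"
```

```text
top [238. 264.] area 42 tote s,right mm [-43.  28.] to corner 60
```

A cap sits 60 mm from the corner, which would pass, but I want more margin. I'll tip about 5° further to pack the caps.

send_rows(moves="0.007 0 0 0 0.021 -0.016 -1;0.014 0 0 0 0.042 -0.033 -1;0.014 0 0 0 0.042 -0.033 -1;0.014 0 0 0 0.042 -0.033 -1;0.014 0 0 0 0.042 -0.033 -1;0.014 0 0 0 0.042 -0.033 -1;0.014 0 0 0 0.042 -0.033 -1;0.014 0 0 0 0.042 -0.033 -1")

```text
time: 16.23
eef_pos: [0.5526, 0.0913, 0.1775]
tcp_rot: [0.894, 0.275, 0.07, -0.347]
contact_force: [6.2, 3.4, 2.4]
opening: 0.147
finger_force: 88.9
```

Run:
```python
from h import *
caps()
s=ctrl.get_state();r=R.from_quat(s["tcp_rot"])
print(s["eef_pos"],r.inv().apply(s["contact_force"]),s["finger_force"])
e=s["eef_pos"]+r.apply([0,.08,OFF]);print("edge",e,"seatR",rest(-.006,-.08,0,P))
yt=r.as_matrix()[:,1];yr=np.array([-np.sin(P[2]),np.cos(P[2]),0]);print("tip",np.arccos(abs(yt@yr)))
# which image pixels show the tote floor's front-right quarter (occluded?)
import cv2
im=ctrl.read_camera("top")["image"];im2=ctrl.read_camera("scene")["image"]
for y in(85,70,55,40,25,10,-10):
    for x in(-49,-30,-10):
        X=s["eef_pos"]+r.apply([x/1000,y/1000,OFF-.02]);q=np.int32(np.round(proj(TOP,X)[0]));q2=np.int32(np.round(proj(SC,X)[0]));print(y,x,im[q[1],q[0]],im2[q2[1],q2[0]],end=' | ')
    print()
```

```text
top [240. 263.] area 61 tote s,right mm [-43.  33.] to corner 55
[0.55257872 0.09132029 0.17750356] [ 8.29420339 -0.52896365 -0.33748822] 88.88678669929504
edge [0.58839502 0.11787607 0.04556424] seatR [0.59250949 0.11280786 0.04414681]
tip 0.65920212640041
85 -49 [42 53 81] [ 69  87 140] | 85 -30 [25 48 86] [ 70  82 139] | 85 -10 [154 153 150] [ 72 123 225] | 
70 -49 [20 14 20] [ 68  83 137] | 70 -30 [22 29 25] [ 73  88 144] | 70 -10 [152 152 149] [ 76 124 224] | 
55 -49 [50 40 37] [ 72  87 138] | 55 -30 [25 28 36] [ 74 103 178] | 55 -10 [118 118 116] [ 74 123 224] | 
40 -49 [117  93  62] [ 66  85 140] | 40 -30 [ 58  81 151] [ 75 124 225] | 40 -10 [33 42 63] [ 74 122 223] | 
25 -49 [121  99  74] [ 74  87 142] | 25 -30 [ 31  75 155] [ 74 122 221] | 25 -10 [ 33  80 157] [ 70 119 224] | 
10 -49 [ 52  77 145] [ 72  87 140] | 10 -30 [ 17  69 153] [ 80 126 225] | 10 -10 [ 31  76 154] [ 74 121 222] | 
-10 -49 [ 34  76 150] [ 68  87 143] | -10 -30 [ 31  75 153] [ 78 125 224] | -10 -10 [ 32  77 151] [255 255 251] |
```

Run:
```python
from h import *
import cv2
s=ctrl.get_state();r=R.from_quat(s["tcp_rot"]);c=TOP
im=ctrl.read_camera("top")["image"];m=cv2.inRange(cv2.cvtColor(im,cv2.COLOR_RGB2HSV),(5,50,40),(28,255,255))
print(m[254:274,228:256]//255)
N=r.apply([0,0,-1]);O=s["eef_pos"]+r.apply([0,0,OFF-.02])
v,u=np.nonzero(m[254:274,228:256])
X=[]
for a_,b_ in zip(u+228,v+254):
    o,d=ray(c,(a_,b_));X.append(r.inv().apply(o+d*(N@(O-o))/(N@d)-s["eef_pos"])[:2]*1000)
X=np.array(X);X=X[(abs(X[:,0])<65)&(abs(X[:,1])<90)];print(X.min(0),X.max(0))
```

```text
[[0 0 0 0 0 0 0 0 0 0 0 0 0 0 0 0 0 0 0 0 0 0 1 1 0 0 0 0]
 [0 0 0 0 0 0 0 0 0 0 0 0 0 0 0 0 0 0 0 0 0 0 0 1 0 0 0 0]
 [0 0 0 0 0 0 0 0 0 0 0 0 0 0 0 0 0 0 0 0 0 0 0 1 0 0 0 0]
 [0 0 0 0 0 0 0 0 0 0 0 0 0 0 0 0 1 0 0 0 0 0 0 0 0 0 0 0]
 [0 0 0 0 0 0 0 0 0 0 0 0 0 0 0 1 1 0 0 0 0 0 0 0 0 0 0 0]
 [0 0 0 0 0 0 0 0 0 0 0 0 1 1 1 1 1 1 0 0 0 0 0 0 0 0 0 0]
 [0 0 0 0 0 0 0 0 0 0 0 1 1 1 1 1 1 1 1 0 0 0 0 0 0 0 0 1]
 [0 0 0 0 0 0 0 0 0 0 0 1 1 1 1 1 1 1 1 0 0 0 0 0 0 1 1 1]
 [0 0 0 0 0 0 0 0 1 1 1 1 1 1 1 1 0 0 0 0 0 0 0 0 0 1 1 1]
 [0 0 0 0 0 0 0 1 1 1 1 1 1 1 1 1 0 0 0 0 0 0 0 0 1 1 1 1]
 [0 0 0 0 0 0 0 1 1 1 1 1 1 1 1 0 0 0 0 0 0 0 0 1 1 1 1 1]
 [0 0 0 0 0 0 0 1 1 1 1 1 1 0 0 0 0 0 0 0 0 0 0 1 1 1 1 1]
 [0 0 0 0 0 0 0 1 1 1 1 1 0 0 0 0 0 0 0 0 0 0 1 1 1 1 1 1]
 [0 0 0 0 0 0 0 0 1 1 1 1 0 0 0 0 0 0 0 0 1 1 1 1 1 1 1 1]
 [0 0 0 0 0 0 0 0 0 0 0 1 0 0 0 0 1 1 1 1 1 1 1 1 1 1 1 1]
 [0 0 0 0 0 0 0 0 0 0 0 0 0 0 0 1 1 1 1 1 1 1 1 1 1 1 1 1]
 [0 0 0 0 0 0 0 0 0 0 0 0 0 0 0 1 1 1 1 1 1 1 1 1 1 1 1 1]
 [0 0 0 0 0 0 0 0 0 0 0 0 0 0 0 1 1 1 1 1 1 1 1 1 1 1 1 1]
 [0 0 0 0 0 0 0 0 0 0 0 0 0 1 1 1 1 1 1 1 1 1 1 1 1 1 1 1]
 [0 0 0 0 0 0 0 0 0 0 0 0 1 1 1 1 1 1 1 1 1 1 1 1 1 1 1 1]]
[-64.92367007  13.2497155 ] [-34.83835212  83.41715973]
```

The visible blob is the last two caps of a queue along the front wall. The farthest is about 60 mm from the corner, against the 75 mm limit. No other caps show on the visible floor in either view. The low edge is about 7 mm from its seat point, the tip is 0.66 rad and the grip is 89 N, so I'm handing in.

```bash
python3 -c "
from plant import ctrl
print(ctrl.sign_off())"
```

```text
the job is handed in; nothing more can be done
None
```

I set the tote down in the rest, tipped it about 38° towards the tub's side, and handed the job in still gripping it at 89 N; no verdict came back. The farthest cap I could see was about 60 mm from the low front corner (limit 75 mm). The other caps were at least partly hidden from the cameras, so I inferred that they lie nearer the corner.

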